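Complete the set of flowerpots in the packing tray

ROBOT

A 6-joint arm with a two-finger parallel gripper is mounted at the origin on the work surface. World frame = base frame: x ahead of the robot, y to its left, z up, the work surface at z = 0. Lengths are in m, angles in degrees, forces in N, time in s.
With the tool pointing down it reaches from about 0.4 to 0.825 m from the base axis. Payload 7 kg.
Tool frame: the origin (TCP) lies midway between the tips of the shut fingers; the grasp point (between the pads) lies 19 mm behind it (r.grip_depth is the distance from the TCP to the grasp point, in m); z points along the fingers, y is the line along which they close (so a half turn about z gives the same grasp; the last joint's range is limited). The gripper opens to 88 mm and grips with 3 to 60 N. Pads are 19 mm wide; open, the fingers measure 130 mm over their backs; the gripper's body (78 mm by 193 mm) begins 47 mm behind the grasp point.
Start: joints at [85.09, 20.546, 0.682, 0, -70.136, -16.507], TCP at [0.246, 0.628, 0.227] pointing down, gripper open.
Joint ranges: [-176.03, 176.03], [-82.01, 121.73], [-58.28, 71.71], [-173.87, 95.51], [-174.79, -0.11], [-173.66, 173.66]. Speed limits (degrees/s): [136.94, 136.94, 172.46, 180, 180, 180].

INTERFACE

Orientations are given as [roll, pitch, yaw] about the fixed x, y, z axes, in that order (R = Rz(yaw) Ry(pitch) Rx(roll)).
In Python, from plant import r, capture, close_job, search_frame, outline_of gives the robot as it stands.
- The arm moves only by the shell command python3 -m creep 'ROWS' [FORCE]. ROWS is JSON, a list of rows, each a list of 7 numbers: the finger opening in mm, from 0 to 87.6, then the shift along the world's x, y, z in units of 25 mm (1.0 is 25 mm), then the turn, a rotation vector about the world's x, y, z in degrees. In form: [[hand, x, y, z, ax, ay, az], ...]. A call has 1 to 8 rows; each row shifts and turns the commanded pose from where the row before left it; what a row does not reach is not made up. A row lasts 1/12 s, in which the tool goes at most 41.7 mm and 7.16 degrees, less where a joint would pass 70% of its speed; a pose out of reach is approached as far as the arm can. A call is refused whole if a number of a shift passes 1 or a number of a turn 7.16, either way. A call with a gripper value outside its range is refused whole. The fingers move at their own pace and stop on an object; FORCE is the grip in N (left out, the last holds). Time passes only in rows, so rows that do not move let the fingers close. It gives the time, the measured TCP pose, the force, the opening and the grip force at its end, in the units of the state.
- r.get_state(): the state, without advancing time (a new reading comes with each control period).
- capture(name): name is "scene" or "top" or "wrist"; returns a dict with "frame" (384x512x3 uint8, red, green, blue), "K" (3x3 intrinsics, pixels), "origin" and "rotation" of the camera in the world. Camera axes: x right, y down, z forward; pixel columns grow to the right and rows downward; lengths in m; the calibration is good to about 2 mm. A picture is of the moment at which its call begins. There is no depth.
- close_job(): hands the job in; it is judged then, once.
Trained networks look in a picture, given as the dict that the camera call returned (one of the last four; its "shot" number tells which), for a name from the list of things; names that differ only in an ending like _2 or _b are one class to them, and where a whole thing is asked for, a point or a joint stands for the part that bears it (a point fixed in the world has none). Each returns a list of dicts, best first, with "conf" (0 to 1); they miss things now and then, are a little off and sometimes report something else, mostly with a low value. They report only what shows in the picture. A call takes as long as a camera call. They do not tell look-alikes from the thing itself.
- search_frame(picture, target): "bbox" ([left, top, right, bottom] in pixels, round what is visible of it).
- outline_of(picture, target): "region" (384x512 bool, what is visible of it) and "bbox" ([left, top, right, bottom] in pixels, round what is visible of it).
The state is a dict: "time_s": time; "joints": joint angles; "qd": joint speeds; "joint_torque": joint torques, N m; "tcp_pos": TCP position; "eef_rot": TCP orientation; "contact_force": force on the tool from outside, world axes, zero at the start; "moment": the same for the moment, N m; "gripper_width": finger opening in m; "gripper_force": force on a finger pad.
Only numpy, scipy, OpenCV 4.12 (cv2) and the standard library are available. Lean on these libraries where they do the work, as an engineer would, in place of code of your own. Each camera call takes 0.05 s, during which the arm holds its last target. There are 200 camera calls.

TASK

The packing tray should hold one pot of each of the three shapes (round, square and slim oblong), but one was faulty and now stands on the cork reject board, so its shape is missing from the tray. Take the spare pot of that missing shape from the sloping rack and set it down gently (do not let it drop), standing upright on the floor of the tray's empty compartment. Leave every other pot, the rejected one included, and the bowl, mug and brush where they are.

Things in the scene. Friction and masses are not known exactly. Their poses are not given: they have to be found in the camera images.
- rack: Fixed wooden sloping rack, 370 mm wide (y), 130 mm deep (x). Its surface rises to its +x (turned to the robot) at 32 degrees, so pots on it lean 32 degrees to its -x (away from the robot). Lip at the low edge 22 mm high square to the slope, 8 mm thick; fins 10 mm high midway between the pots, which are 120 mm apart along y. Origin: centre of its underside.
- tray: Fixed plywood packing tray, 348 mm (y) by 116 mm (x), with three compartments 100 x 100 mm inside, at y = -112, 0 and +112 mm. Floor 6 mm thick; walls rise 18 mm above it (dividers 12 mm thick). The compartment at y = -112 mm is empty at the start, the other two hold a pot each. Origin: centre of its underside on the table.
- bay (a point): Centre of the inner floor of the tray's empty compartment (6 mm above the table); axes as the tray's.
- board: Fixed flat cork reject board, 110 x 110 x 6 mm, beyond the tray: the pot on it has been rejected and must stay there. Origin: centre of its underside.
- rack_round: Sound spare brown ceramic flowerpot, round, cylinder 64 mm in diameter and 80 mm high, walls 6 mm, open at the top, leaning in the sloping rack. Origin: centre of its underside; z is its axis towards the mouth; its x and y sides line up with the rack's. Weighs 0.2 to 0.5 kg. Which place in the rack it has varies.
- rack_square: Sound spare brown ceramic flowerpot, square, 64 x 64 mm and 72 mm high, walls 6 mm, open at the top, leaning in the sloping rack. Origin: centre of its underside; z is its axis towards the mouth; its x and y sides line up with the rack's. Weighs 0.2 to 0.5 kg. Which place in the rack it has varies.
- rack_slim: Sound spare brown ceramic flowerpot, slim oblong, 64 mm long (its x) by 36 mm wide (its y) and 78 mm high, walls 6 mm, open at the top, leaning in the sloping rack. Origin: centre of its underside; z is its axis towards the mouth; its x and y sides line up with the rack's. Weighs 0.2 to 0.5 kg. Which place in the rack it has varies.
- set_round: Brown ceramic flowerpot of the set being packed, same as the spare: round, cylinder 64 mm in diameter and 80 mm high. Stands upright, either in a compartment of the tray or, if rejected, on the reject board. Origin: centre of its underside; z towards its mouth.
- set_square: Brown ceramic flowerpot of the set being packed, same as the spare: square, 64 x 64 mm and 72 mm high. Stands upright, either in a compartment of the tray or, if rejected, on the reject board. Origin: centre of its underside; z towards its mouth.
- set_slim: Brown ceramic flowerpot of the set being packed, same as the spare: slim oblong, 64 mm long (its x) by 36 mm wide (its y) and 78 mm high. Stands upright, either in a compartment of the tray or, if rejected, on the reject board. Origin: centre of its underside; z towards its mouth.
- bowl: White bowl, 120 mm across, 50 mm high, bystander on the table. Origin: centre of its underside.
- mug: Blue mug, 76 mm across, 65 mm high, handle at its +y, bystander. Origin: centre of its underside.
- brush: Dusting brush, 200 mm long, lying on the table beyond the rack, bystander. Its x runs along it.
There are look-alikes about, which are no part of the job. What is shaped like the set_slim but green is not meant.

How it is judged:
By the outcome, as a careful person would: the job done as asked, in the order asked, and still so for the second after the job is handed in, with the robot touching nothing.
It also fails if it takes over 42 s, if anything falls off the work surface, if the arm or the gripper's body presses on something with over 40 N, if the wrist force passes 120 N, or if a joint passes its speed limit or range.

## Working session

There is one attempt and no reset: what is moved stays moved. The work goes in short steps, Python scripts to look and compute and a shell command to move; the robot and the scene stay as the last step left them, time stands still between calls to the robot, and variables do not carry over. Pictures are saved under pics/ and viewed, at most 10 in all, crops included, and the job is handed in when it is done.

```bash
ls; mkdir -p pics; python3 - <<'E'
from plant import r,capture,search_frame
import cv2
for n in ["scene","top"]:
    p=capture(n); cv2.imwrite(f"pics/{n}1.png",cv2.cvtColor(p["frame"],cv2.COLOR_RGB2BGR))
    print(n,p["K"].tolist() if hasattr(p["K"],'tolist') else p["K"],p["origin"],p["rotation"])
    for t in ["rack","tray","board","rack_round","rack_square","rack_slim","set_round","set_square","set_slim"]:
        print(t,[(round(d["conf"],2),[round(float(v)) for v in d["bbox"]]) for d in search_frame(p,t)])
print(r.get_state())
E
```

```text
pics
scene [[451.9613786987296, 0.0, 257.46686725954294], [0.0, 451.9613786987296, 191.8428064476871], [0.0, 0.0, 1.0]] [1.53176149 0.2145301  1.14091014] [-138.20566617    0.19842938  103.21273133]
rack [(0.92, [277, 156, 400, 224]), (0.69, [159, 138, 252, 205])]
tray [(0.61, [160, 138, 255, 204])]
board [(0.83, [149, 201, 193, 227])]
rack_round [(0.68, [333, 177, 357, 203]), (0.43, [265, 240, 331, 264])]
rack_square [(0.94, [297, 187, 325, 212])]
rack_slim [(0.78, [368, 170, 391, 194]), (0.52, [161, 138, 251, 206]), (0.24, [276, 154, 399, 222])]
set_round [(0.78, [194, 148, 216, 176])]
set_square [(0.71, [216, 160, 242, 196]), (0.39, [149, 198, 194, 224]), (0.27, [160, 181, 182, 215])]
set_slim [(0.78, [109, 189, 129, 220]), (0.65, [159, 183, 184, 215])]
top [[369.15608480385805, 0.0, 252.51650035095238], [0.0, 369.15608480385805, 193.65894252888043], [0.0, 0.0, 1.0]] [ 0.41183317 -0.00753492  0.98582578] [-167.28810571    0.17665504  -89.05976122]
rack [(0.65, [81, 182, 231, 295])]
tray [(0.62, [263, 200, 405, 302])]
board [(0.87, [327, 152, 375, 202])]
rack_round [(0.81, [127, 20
[... 237 characters left out ...]
, 430, 179])]
{'time_s': 1.0, 'joints': array([ 8.50918367e+01,  2.05454307e+01,  6.81161171e-01,  6.43571433e-04,
       -7.01360850e+01, -1.65092639e+01]), 'qd': array([ 0.00210117, -0.02131817, -0.0086254 ,  0.06754372,  0.01280855,
       -0.01438341]), 'joint_torque': array([ 1.94015760e-03, -5.82388866e+01,  2.93312252e+01,  7.00263754e+00,
        1.26740453e-02,  2.14433484e-06]), 'tcp_pos': array([0.24646974, 0.62836225, 0.2265677 ]), 'eef_rot': array([ 1.79999832e+02, -6.81074409e-04, -2.14172085e+01]), 'contact_force': array([ 0.28152593, -0.39467627,  0.31865694]), 'moment': array([-0.00369793, -0.0062325 ,  0.02156896]), 'gripper_force': 0.0, 'gripper_width': 0.0880091482469411}
```

View pics/top1.png

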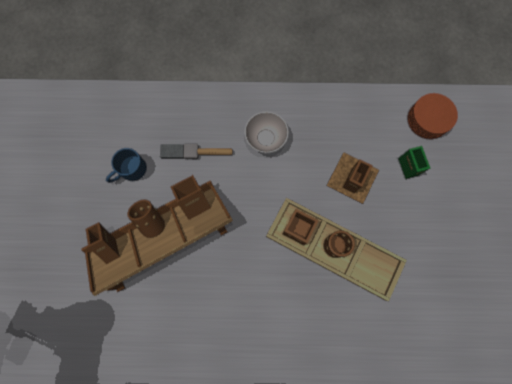

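View pics/scene1.png

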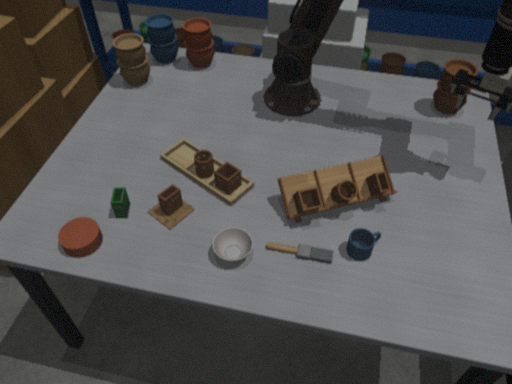

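The top view shows the reject board at (353,178) holding the slim pot. The tray has the square pot at (301,228) and the round pot at (340,244), and its empty compartment is near (378,268). The slim spare is the pot at the left end of the rack, at (103,243). Next I fit models to the masks.

```bash
cat > fit.py <<'E'
import numpy as np, cv2
from scipy.spatial.transform import Rotation as Ro
from scipy.optimize import differential_evolution
S=4
def camR(p): 
    R=np.asarray(p["rotation"],float)
    return R if R.shape==(3,3) else Ro.from_euler('xyz',R,degrees=True).as_matrix()
def proj(p,X):
    c=(np.asarray(X)-p["origin"])@camR(p); q=c@np.asarray(p["K"]).T; return q[:,:2]/q[:,2:]
def hull(p,X):
    m=np.zeros((384*S,512*S),np.uint8)
    h=cv2.convexHull(((proj(p,X)+.5)*S).astype(np.int32)); cv2.fillConvexPoly(m,h,1); 
    return cv2.resize(m.astype(np.float32),(512,384),interpolation=cv2.INTER_AREA)
def box(x0,x1,y0,y1,z0,z1): return np.array([[x,y,z] for x in (x0,x1) for y in (y0,y1) for z in (z0,z1)])
def cyl(cx,cy,rad,h): 
    a=np.linspace(0,2*np.pi,40); return np.array([[cx+rad*np.cos(t),cy+rad*np.sin(t),z] for t in a for z in (0,h)])
T=np.radians(32)
def rackpose(v): # slope frame: x up slope (rack +x), y rack y, z normal; origin lip inner corner
    x,y,z,yaw=v; return Ro.from_euler('z',yaw,degrees=True)*Ro.from_euler('y',-32,degrees=True), np.array([x,y,z])
LIP=box(-.008,0,-.185,.185,0,.022)
RP={"rack_slim":box(0,.064,-.138,-.102,0,.078),"rack_round":cyl(.032,0,.032,.080),"rack_square":box(0,.064,.088,.152,0,.072)}
E
python3 - <<'E'
from fit import *
from plant import capture,outline_of
P={n:capture(n) for n in ("top","scene")}
M={}
for n,p in P.items():
    for t in ["rack_slim","rack_round","rack_square","tray","rack"]:
        o=outline_of(p,t)
        print(n,t,[(round(d["conf"],2),[round(float(v)) for v in d["bbox"]],int(d["region"].sum())) for d in o[:2]])
        if o: M[n,t]=np.asarray(o[0]["region"],np.float32)
import pickle; pickle.dump((P,M),open("d.pkl","wb"))
def cost(v,views=("top","scene"),detail=False):
    R,o=rackpose(v); c={}
    for n in views:
        p=P[n]; lip=hull(p,R.apply(LIP)+o) if n=="scene" else 0
        for t,X in RP.items():
            if (n,t) in M: c[n,t]=float(np.abs(np.clip(hull(p,R.apply(X)+o)-lip,0,1)-M[n,t]).sum())
    return c if detail else sum(min(x,300) for x in c.values())
for views in (("top","scene"),("top",)):
    s=differential_evolution(cost,[(.3,.6),(.05,.4),(0.005,.08),(150,230)],args=(views,),seed=1,popsize=12,maxiter=45,tol=1e-4)
    print(views,s.x.round(4),s.fun,cost(s.x,detail=True))
    R,o=rackpose(s.x); print("slim base,top",(R.apply([[.032,-.12,0],[.032,-.12,.078]])+o).round(4))
# tray
TB=box(-.058,.058,-.174,.174,0,.024)
def tc(v,views=("top","scene")):
    R=Ro.from_euler('z',v[2],degrees=True);o=np.array([v[0],v[1],0]);c=0
    for n in views:
        p=P[n]; ig=np.zeros((384,512),np.float32)
        for X in (cyl(0,0,.036,.09)+[0,0,.006],box(-.036,.036,.076,.148,.006,.085)): ig=np.maximum(ig,hull(p,R.apply(X)+o))
        if (n,"tray") in M: c+=(np.abs(hull(p,R.apply(TB)+o)-M[n,"tray"])*(1-ig)).sum()
    return c
for views in (("top","scene"),("top",),("scene",)):
    s=differential_evolution(tc,[(.2,.6),(-.5,0),(-60,60)],args=(views,),seed=1,popsize=12,maxiter=40,tol=1e-4)
    R=Ro.from_euler('z',s.x[2],degrees=True); print("tray",views,s.x.round(4),s.fun,"bay",(R.apply([0,-.112,.006])+[*s.x[:2],0]).round(4))
E
```

```text
top rack_slim [(0.58, [87, 223, 120, 262], 843)]
top rack_round [(0.8, [127, 200, 164, 235], 978), (0.6, [171, 173, 208, 218], 1011)]
top rack_square [(0.78, [170, 175, 210, 219], 1036)]
top tray [(0.83, [266, 199, 404, 302], 4838)]
top rack []
scene rack_slim [(0.78, [365, 172, 391, 195], 425)]
scene rack_round [(0.57, [330, 179, 360, 204], 442), (0.3, [344, 228, 380, 264], 821)]
scene rack_square [(0.87, [296, 191, 324, 212], 529)]
scene tray [(0.78, [160, 137, 253, 206], 1642)]
scene rack [(0.9, [276, 156, 398, 222], 3119)]
('top', 'scene') [5.527000e-01 2.625000e-01 3.150000e-02 2.101785e+02] 362.125 {('top', 'rack_slim'): 65.625, ('top', 'rack_round'): 62.0625, ('top', 'rack_square'): 36.0, ('scene', 'rack_slim'): 57.0, ('scene', 'rack_round'): 73.1875, ('scene', 'rack_square'): 68.25}
slim base,top [[0.4689 0.3526 0.0485]
 [0.5047 0.3734 0.1146]]
('top',) [5.536000e-01 2.638000e-01 2.820000e-02 2.098992e+02] 152.9375 {('top', 'rack_slim'): 62.5, ('top', 'rack_round'): 54.1875, ('top', 'rack_square'): 36.25, ('scene', 'rack_slim'): 91.6875, ('scene', 'rack_round'): 88.0625, ('scene', 'rack_square'): 102.375}
slim base,top [[0.4703 0.3543 0.0452]
 [0.5061 0.3749 0.1114]]
tray ('top', 'scene') [  0.4902  -0.2185 -27.3488] 274.21484375 bay [ 0.4388 -0.3179  0.006 ]
tray ('top',) [  0.4904  -0.2179 -27.2375] 155.5625 bay [ 0.4392 -0.3175  0.006 ]
tray ('scene',) [  0.4875  -0.2225 -27.6971] 60.71875 bay [ 0.4354 -0.3217  0.006 ]
```

```bash
cat > go.py <<'E'
from fit import *
from plant import r
def togo(pos,R):
    s=r.get_state(); C=Ro.from_euler('xyz',s["eef_rot"],degrees=True)
    d=(np.array(pos)-s["tcp_pos"])/.025; w=(R*C.inv()).as_rotvec(degrees=True)
    print("t",round(s["time_s"],2),"shift units",d.round(2),"turn",w.round(2),"rows>=",round(np.linalg.norm(d)*25/41.7,1),round(np.linalg.norm(w)/7.16,1))
V=[.5530,.2630,.0300,210.05]
def pick(h,v=V,y0=-.12):
    R,o=rackpose(v); p=R.apply([.032,y0,h])+o
    m=R.as_matrix(); y=-m[:,1]; z=-m[:,2]; return p,Ro.from_matrix(np.c_[np.cross(y,z),y,z])
E
python3 -c "
from go import *
p=pick(.143);print(p[0],p[1].as_euler('xyz',degrees=True));togo(*p)"
```

```text
[0.53501236 0.39122786 0.16822829] [-180.    -32.   -149.95]
t 1.6 shift units [11.54 -9.49 -2.33] turn [ -39.52   -2.98 -124.51] rows>= 9.1 18.2
```

```bash
sed -i 's/y=-m\[:,1\]/y=m[:,1]/' go.py
python3 -c "
from go import *
p=pick(.143);print(p[0],p[1].as_euler('xyz',degrees=True));togo(*p)"
```

```text
[0.53501236 0.39122786 0.16822829] [180.    32.    30.05]
t 1.6 shift units [11.54 -9.49 -2.33] turn [-2.49 32.98 50.09] rows>= 9.1 8.4
```

```bash
python3 -m creep '[[64,0.89,-0.73,-0.1,-0.2,2.5,3.9],[64,0.89,-0.73,-0.1,-0.2,2.5,3.9],[64,0.89,-0.73,-0.1,-0.2,2.5,3.9],[64,0.89,-0.73,-0.1,-0.2,2.5,3.9],[64,0.89,-0.73,-0.1,-0.2,2.5,3.9],[64,0.89,-0.73,-0.1,-0.2,2.5,3.9],[64,0.89,-0.73,-0.1,-0.2,2.5,3.9],[64,0.89,-0.73,-0.1,-0.2,2.5,3.9]]' 15
python3 -m creep '[[64,0.89,-0.73,-0.25,-0.2,2.5,3.9],[64,0.89,-0.73,-0.25,-0.2,2.5,3.9],[64,0.89,-0.73,-0.25,-0.2,2.5,3.9],[64,0.89,-0.73,-0.25,-0.2,2.5,3.9],[64,0.86,-0.73,-0.25,-0.2,2.9,3.3],[64,0,0,0,0,0,0],[64,0,0,0,0,0,0]]'
python3 - <<'E'
from go import *
from plant import capture,outline_of
togo(*pick(.143))
p=capture("wrist"); im=cv2.cvtColor(p["frame"],cv2.COLOR_RGB2BGR)
R,o=rackpose(V)
for t,X in list(RP.items())[:2]+[("lip",LIP)]:
    for q in proj(p,R.apply(X)+o): cv2.circle(im,tuple(int(a) for a in q.clip(-2000,2000)),2,(0,255,255),-1)
for d in outline_of(p,"rack_slim")[:2]:
    print(d["conf"],d["bbox"]); c,_=cv2.findContours(d["region"].astype(np.uint8),0,1); cv2.drawContours(im,c,-1,(255,0,255),1)
cv2.imwrite("pics/w1.png",im)
E
```

```text
time_s: 2.27
tcp_pos: [0.4257, 0.4814, 0.2069]
eef_rot: [176.4, 19.6, 9.7]
contact_force: [0.2, 0.8, 0.1]
gripper_width: 0.064
gripper_force: 0.0
time_s: 2.85
tcp_pos: [0.5359, 0.3896, 0.1724]
eef_rot: [-179.9, 32.1, 29.9]
contact_force: [-0.5, 0.0, -0.1]
gripper_width: 0.0639
gripper_force: 0.0
t 2.85 shift units [-0.04  0.06 -0.17] turn [-0.05 -0.16  0.2 ] rows>= 0.1 0.0
0.69 [230.1, 157.2, 272.4, 238.5]
```

View pics/w1.png

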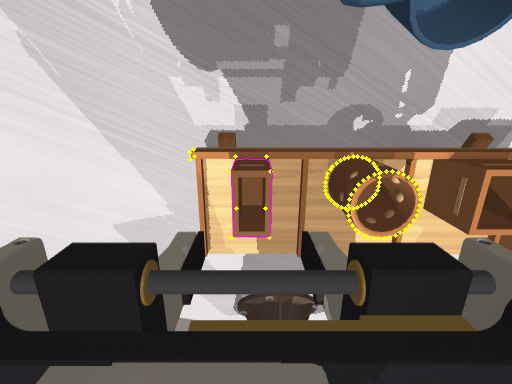

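The wrist view shows the slim spare's mouth at about (252,200). The fitted model corners sit on its outline within 2 px, and it lies midway between the fingers, so I descend along the pot's axis.

```bash
python3 -c "
from go import *
togo(*pick(.034))"
```

```text
t 2.95 shift units [-2.   -1.16 -3.97] turn [-0.23  0.04  0.06] rows>= 2.8 0.0
```

```bash
python3 -m creep '[[64,-0.25,-0.12,-0.5,0,0,0],[64,-0.25,-0.12,-0.5,0,0,0],[64,-0.25,-0.15,-0.5,0,0,0],[64,-0.25,-0.15,-0.5,0,0,0],[64,-0.25,-0.15,-0.5,0,0,0],[64,-0.25,-0.15,-0.5,0,0,0],[64,-0.25,-0.16,-0.5,0,0,0],[64,-0.25,-0.16,-0.47,0,0,0]]'
python3 -m creep '[[64,0,0,0,0,0,0],[64,0,0,0,0,0,0]]'
python3 -c "
from go import *
togo(*pick(.034))"
```

```text
time_s: 3.62
tcp_pos: [0.484, 0.3633, 0.0772]
eef_rot: [-179.7, 31.7, 30.3]
contact_force: [-1.2, -0.4, -0.0]
gripper_width: 0.064
gripper_force: 0.0
time_s: 3.78
tcp_pos: [0.4844, 0.3629, 0.0773]
eef_rot: [-179.8, 31.8, 30.2]
contact_force: [0.1, 0.1, 0.1]
gripper_width: 0.0642
gripper_force: 0.0
t 3.78 shift units [ 0.03 -0.03 -0.06] turn [-0.27  0.07 -0.07] rows>= 0.0 0.0
```

```bash
python3 -m creep '[[50,0,0,0,0,0,0],[42,0,0,0,0,0,0],[38,0,0,0,0,0,0],[30,0,0,0,0,0,0],[30,0,0,0,0,0,0],[30,0,0,0,0,0,0],[30,0,0,0,0,0,0],[30,0,0,0,0,0,0]]' 25
```

```text
time_s: 4.45
tcp_pos: [0.4852, 0.3622, 0.0763]
eef_rot: [-179.8, 31.8, 30.2]
contact_force: [0.6, 0.6, 2.4]
gripper_width: 0.0357
gripper_force: 25.0
```

```bash
python3 -m creep '[[30,0.08,0.05,0.15,0,0,0],[30,0.16,0.09,0.3,0,0,0],[30,0.25,0.14,0.46,0,0,0],[30,0.25,0.14,0.46,0,0,0],[30,0.25,0.14,0.46,0,0,0],[30,0.25,0.14,0.46,0,0,0],[30,0.2,0.12,0.5,0,0,0],[30,0,0,0.5,0,0,0]]'
python3 - <<'E'
from go import *
from plant import capture
B=np.array([.4385,-.3185,0]); Rp=Ro.from_euler('xyz',[180,0,-27.3],degrees=True)
togo(B+[0,0,.006+.034+.11],Rp)
p=capture("wrist"); cv2.imwrite("pics/w2.png",cv2.cvtColor(p["frame"],cv2.COLOR_RGB2BGR))
E
```

```text
time_s: 5.12
tcp_pos: [0.5218, 0.3829, 0.1586]
eef_rot: [-179.8, 31.9, 30.1]
contact_force: [-0.0, -0.2, -2.4]
gripper_width: 0.0356
gripper_force: 25.0
t 5.12 shift units [ -3.33 -28.06  -0.34] turn [  0.6  -33.21 -55.83] rows>= 16.9 9.1
```

View pics/w2.png

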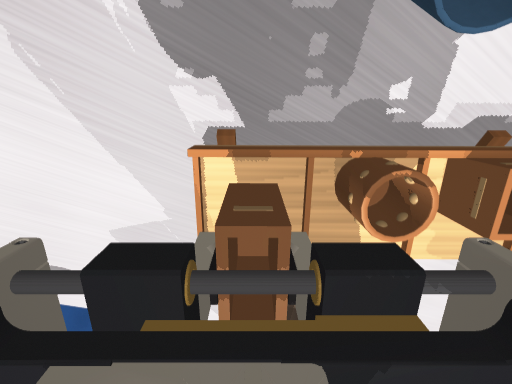

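The pot hangs straight in the fingers, with its far face at about (253,210), and it has cleared the rack. I lift it higher and carry it across while turning it upright.

```bash
python3 -m creep '[[30,0,0,0.5,0,0,0],[30,0,0,0.9,0,0,0],[30,0,-0.4,0.9,0,0,0],[30,0,-0.8,0.7,0,-1,-1.5],[30,-0.1,-0.95,0.2,0,-1.2,-2],[30,-0.1,-0.95,0,0,-1.2,-2],[30,-0.1,-0.95,0,0,-1.2,-2],[30,-0.1,-0.95,0,0,-1.2,-2]]'
python3 -m creep '[[30,-0.1,-0.95,0,0,-1.2,-2],[30,-0.1,-0.95,0,0,-1.2,-2],[30,-0.1,-0.95,0,0,-1.2,-2],[30,-0.1,-0.95,0,0,-1.2,-2],[30,-0.1,-0.95,0,0,-1.2,-2],[30,-0.1,-0.95,0,0,-1.2,-2],[30,-0.1,-0.95,0,0,-1.2,-2],[30,-0.1,-0.95,0,0,-1.2,-2]]'
python3 -m creep '[[30,-0.1,-0.95,0,0,-1.2,-2],[30,-0.1,-0.95,0,0,-1.2,-2],[30,-0.1,-0.95,0,0,-1.2,-2],[30,-0.1,-0.95,0,0,-1.2,-2],[30,-0.1,-0.95,0,0,-1.2,-2],[30,-0.1,-0.95,0,0,-1.2,-2],[30,-0.1,-0.95,0,0,-1.2,-2],[30,-0.1,-0.95,0,0,-1.2,-2]]'
python3 -c "
from go import *
togo([.4385,-.3185,.15],Ro.from_euler('xyz',[180,0,-27.3],degrees=True))"
```

```text
time_s: 5.83
tcp_pos: [0.5102, 0.2563, 0.2388]
eef_rot: [177.4, 26.6, 19.2]
contact_force: [0.8, -0.4, -2.0]
gripper_width: 0.0355
gripper_force: 25.0
time_s: 6.5
tcp_pos: [0.49, 0.0663, 0.2387]
eef_rot: [175.5, 17.2, 2.4]
contact_force: [0.4, 0.1, -1.5]
gripper_width: 0.0361
gripper_force: 25.0
time_s: 7.17
tcp_pos: [0.4698, -0.1235, 0.2387]
eef_rot: [176.4, 7.6, -13.4]
contact_force: [1.0, -0.2, -3.3]
gripper_width: 0.036
gripper_force: 25.0
t 7.17 shift units [-1.25 -7.8  -3.55] turn [  0.68  -8.43 -14.1 ] rows>= 5.2 2.3
```

```bash
python3 -m creep '[[30,-0.16,-0.95,0,0,-1.2,-2],[30,-0.16,-0.95,0,0,-1.2,-2],[30,-0.16,-0.95,0,0.1,-1.2,-2],[30,-0.16,-0.95,0,0.2,-1.2,-2],[30,-0.16,-0.95,0,0.2,-1.2,-2],[30,-0.16,-0.95,-0.3,0.2,-1.2,-2],[30,-0.16,-0.95,-0.4,0,-1.2,-2],[30,-0.1,-0.95,-0.4,0,0,0]]'
python3 -m creep '[[30,0,-0.15,-0.4,0,0,0],[30,0,-0.05,-0.4,0,0,0],[30,0,0,-0.4,0,0,0],[30,0,0,-0.2,0,0,0],[30,0,0,0,0,0,0],[30,0,0,0,0,0,0]]'
python3 - <<'E'
from go import *
from plant import capture,outline_of
togo([.4385,-.3185,.15],Ro.from_euler('xyz',[180,0,-27.3],degrees=True))
p=capture("wrist"); im=cv2.cvtColor(p["frame"],cv2.COLOR_RGB2BGR)
R=Ro.from_euler('z',-27.35,degrees=True); o=np.array([.4902,-.2185,0])
B=lambda x,y,z:np.array([[-x,-y,z],[x,-y,z],[x,y,z],[-x,y,z]])
for X in (B(.058,.174,.024),B(.050,.050,.024)+[0,-.112,0],B(.050,.050,.006)+[0,-.112,0]):
    cv2.polylines(im,[proj(p,R.apply(X)+o).astype(np.int32)],True,(0,255,255),1)
cv2.imwrite("pics/w3.png",im)
E
```

```text
time_s: 7.83
tcp_pos: [0.4389, -0.3131, 0.2114]
eef_rot: [-180.0, -0.0, -27.3]
contact_force: [-0.3, 0.5, -1.5]
gripper_width: 0.0361
gripper_force: 25.0
time_s: 8.33
tcp_pos: [0.4407, -0.3167, 0.1758]
eef_rot: [180.0, 0.1, -27.0]
contact_force: [0.7, -0.5, -1.7]
gripper_width: 0.0361
gripper_force: 25.0
t 8.33 shift units [-0.09 -0.07 -1.03] turn [-0.02 -0.12 -0.26] rows>= 0.6 0.0
```

View pics/w3.png

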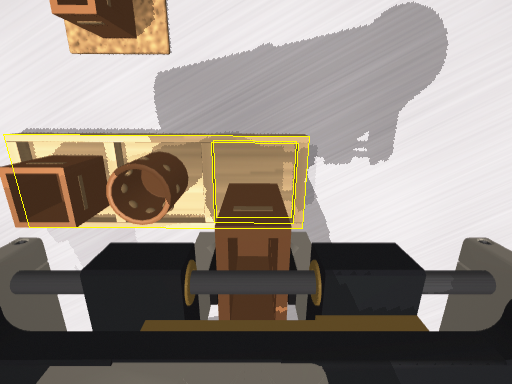

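The wrist view shows the fitted tray outline lying on the real tray. The empty compartment, at x 212–298 and y 140–222, is directly under the pot. I go down, quickly at first and then slowly until it touches.

```bash
python3 -m creep '[[30,-0.05,-0.04,-0.5,0,0,0],[30,-0.04,-0.03,-0.8,0,0,0],[30,0,0,-0.9,0,0,0],[30,0,0,-0.9,0,0,0],[30,0,0,-0.8,0,0,0],[30,0,0,-0.6,0,0,0],[30,0,0,-0.4,0,0,0],[30,0,0,-0.1,0,0,0]]'
python3 -m creep '[[30,0,0,-0.05,0,0,0],[30,0,0,0,0,0,0],[30,0,0,0,0,0,0]]'
```

```text
time_s: 9.05
tcp_pos: [0.438, -0.3187, 0.0497]
eef_rot: [180.0, 0.2, -27.1]
contact_force: [-0.7, 0.5, -1.8]
gripper_width: 0.0358
gripper_force: 25.0
time_s: 9.3
tcp_pos: [0.4391, -0.3194, 0.0506]
eef_rot: [180.0, -0.0, -27.1]
contact_force: [-0.3, -0.4, -2.0]
gripper_width: 0.036
gripper_force: 25.0
```

```bash
for i in 1; do :; done; python3 -m creep '[[30,0,0,-0.06,0,0,0],[30,0,0,-0.06,0,0,0],[30,0,0,-0.06,0,0,0],[30,0,0,-0.04,0,0,0],[30,0,0,0,0,0,0]]'
python3 -m creep '[[30,0,0,-0.04,0,0,0],[30,0,0,-0.04,0,0,0],[30,0,0,0,0,0,0]]'
```

```text
time_s: 9.72
tcp_pos: [0.4381, -0.3191, 0.0439]
eef_rot: [180.0, 0.1, -27.1]
contact_force: [-0.0, -0.0, -1.9]
gripper_width: 0.0358
gripper_force: 25.0
time_s: 9.97
tcp_pos: [0.4381, -0.3191, 0.0418]
eef_rot: [180.0, 0.1, -27.1]
contact_force: [-0.5, 0.4, -2.2]
gripper_width: 0.0357
gripper_force: 25.0
```

```bash
python3 -m creep '[[30,0,0,-0.03,0,0,0],[30,0,0,-0.03,0,0,0],[30,0,0,0,0,0,0]]'
python3 -m creep '[[30,0,0,-0.03,0,0,0],[30,0,0,0,0,0,0]]'
```

```text
time_s: 10.22
tcp_pos: [0.4382, -0.3191, 0.0404]
eef_rot: [180.0, 0.1, -27.1]
contact_force: [0.6, 0.5, -2.5]
gripper_width: 0.0359
gripper_force: 25.0
time_s: 10.38
tcp_pos: [0.4383, -0.3192, 0.0401]
eef_rot: [180.0, 0.1, -27.1]
contact_force: [-1.5, 0.8, 2.5]
gripper_width: 0.0359
gripper_force: 25.0
```

Contact: the vertical force flipped from -2.5 to +2.5 N. One small step more, then open.

```bash
python3 -m creep '[[30,0,0,-0.02,0,0,0],[30,0,0,0,0,0,0]]'
python3 -m creep '[[38,0,0,0,0,0,0],[42,0,0,0,0,0,0],[48,0,0,0,0,0,0],[56,0,0,0,0,0,0],[60,0,0,0,0,0,0],[60,0,0,0,0,0,0]]'
python3 -m creep '[[60,0,0,0.2,0,0,0],[60,0,0,0.5,0,0,0],[60,0,0,0.9,0,0,0],[60,0,0,0.9,0,0,0],[60,0,0,0.9,0,0,0],[60,0,0,0.9,0,0,0],[60,0,0,0.9,0,0,0],[60,0,0,0.9,0,0,0]]'
python3 -m creep '[[60,-0.9,0.3,0.5,0,0,0],[60,-0.9,0.9,0.3,0,0,0],[60,0,0.9,0.3,0,0,0],[60,0,0.9,0,0,0,0],[60,0,0.9,0,0,0,0],[60,0,0.9,0,0,0,0],[60,0,0.9,0,0,0,0],[60,0,0,0,0,0,0]]'
python3 - <<'E'
from fit import *
from plant import capture
a=[capture(n)["frame"] for n in ("top","scene","wrist")]
z=lambda f,x,y,w,h:cv2.resize(f[y:y+h,x:x+w],(400,300),interpolation=cv2.INTER_CUBIC)
im=np.vstack([np.hstack([z(a[0],260,170,160,120)*1,z(a[1],130,120,160,120)]),np.hstack([z(a[2],0,0,512,384),z(a[0],0,0,512,384)])])
cv2.imwrite("pics/end.png",cv2.cvtColor(im,cv2.COLOR_RGB2BGR))
E
```

```text
time_s: 10.55
tcp_pos: [0.4383, -0.3192, 0.0401]
eef_rot: [180.0, 0.1, -27.1]
contact_force: [-2.8, 1.6, 7.9]
gripper_width: 0.0362
gripper_force: 25.0
time_s: 11.05
tcp_pos: [0.4383, -0.3191, 0.0392]
eef_rot: [180.0, 0.1, -27.1]
contact_force: [-0.4, -0.5, -0.1]
gripper_width: 0.0588
gripper_force: 0.0
time_s: 11.72
tcp_pos: [0.438, -0.3191, 0.1934]
eef_rot: [180.0, 0.1, -27.1]
contact_force: [0.4, -0.1, 0.1]
gripper_width: 0.0602
gripper_force: 0.0
time_s: 12.38
tcp_pos: [0.393, -0.1744, 0.22]
eef_rot: [-180.0, 0.0, -27.0]
contact_force: [0.2, 0.6, -0.4]
gripper_width: 0.0598
gripper_force: 0.0
```

View pics/end.png

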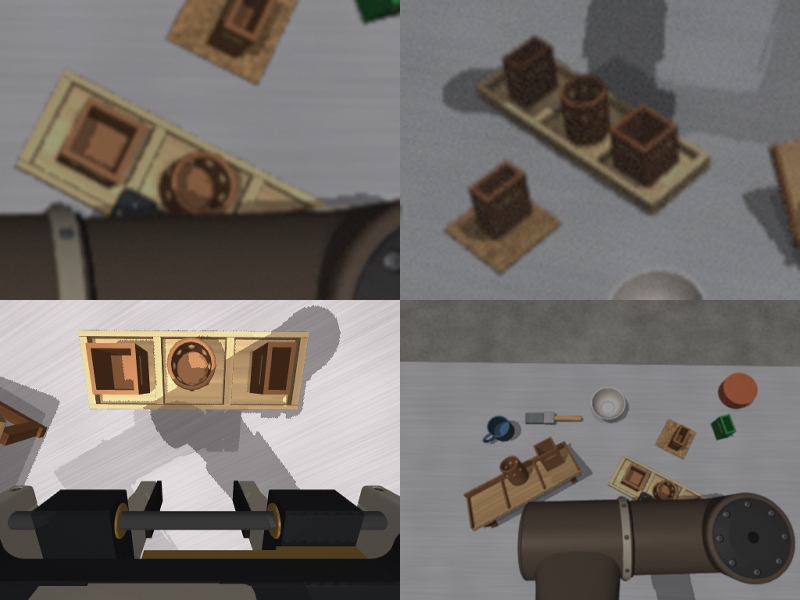

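The final view shows the slim pot standing upright in the third compartment, at (272,370) in the wrist panel. The other pots, bowl, mug and brush have not moved, and the arm is clear of everything.

```bash
python3 -c "
from plant import close_job
print(close_job())"
```

```text
the job is handed in; nothing more can be done
None
```

The missing shape was the slim oblong: I took its spare from the rack, set it down gently upright in the tray's empty compartment, and handed the job in at about 12.5 s with nothing else moved.

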